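# Charge the cell on the contact spring that is still firm

### The arm

A 7-joint arm with a two-finger parallel gripper is mounted at the origin on the work surface. World frame = base frame: x ahead of the robot, y to its left, z up, the work surface at z = 0. Lengths are in m, angles in rad, forces in N, time in s.
With the tool pointing down it reaches from about 0.4 to 0.875 m from the base axis. Payload 4.4 kg.
Tool frame: the origin (TCP) lies midway between the tips of the shut fingers; the grasp point (between the pads) lies 19 mm behind it; z points along the fingers, y is the line along which they close (so a half turn about z gives the same grasp; the last joint's range is limited). The gripper opens to 85 mm and grips with 20 to 120 N. Pads are 22 mm wide; open, the fingers measure 114 mm over their backs; the gripper's body (76 mm by 85 mm) begins 54 mm behind the grasp point. The pads swing forward as they close: fully open they stand 13 mm farther back than shut.
Start: joints at [1.198, 0.628, 0.038, 1.517, -0.027, 0.996, -0.02], TCP at [0.196, -0.62, 0.231] pointing down, gripper open.
Joint ranges: [-3.06, 3.06], [-0.37, 2.12], [-1.25, 1.32], [0.18, 2.47], [-1.1, 4.24], [0.23, 1.98], [-2.94, 2.94]. Speed limits (rad/s): [2.57, 2.57, 3.14, 3.14, 3.14, 3.14, 3.14].

### API

Orientations are given as a 3x3 rotation matrix whose columns are the frame's x, y, z axes.
In Python, from workcell import readout, vision, env gives the robot as it stands.
- The arm moves only by the tool arm_command, never from a script. Its argument "rows" is a list of rows, each a list of 3 entries, a list of its own where there are three numbers: the shift along the tool's x, y, z normalised to -1 to 1, where 1 is 0.025 m, then the turn about the tool's z normalised to -1 to 1, where 1 is 360 degrees, then the gripper's target within -1 to 1 (fully open at 1, half-way at 0, shut at -1). A call has 1 to 10 rows; each row shifts and turns the commanded pose from where the row before left it, along the tool's axes as they then stand; what a row does not reach is not made up. A row lasts 1/10 s, in which the tool goes at most 50 mm and 8.59 degrees, less where a joint would pass 70% of its speed; a pose out of reach is approached as far as the arm can. A call with a number of a shift or a turn outside -1 to 1 is refused whole. A call with a gripper value outside its range is refused whole. The fingers move at their own pace and stop on an object; "grip_force" is the grip in N (left out, the last holds). Time passes only in rows, so rows that do not move let the fingers close. It gives the time, the measured TCP pose, the force, the opening and the grip force at its end, in the units of the state.
- readout.get_obs(): the state, without advancing time (a new reading comes with each control period).
- vision.get_image(name): name is "scene" or "top" or "wrist"; returns the picture (384x512x3 uint8, blue, green, red); there is no depth.
- vision.camera_model(name): a dict with "intrinsics" (3x3 intrinsics, pixels), "T" (4x4, takes a point from camera to world coordinates); the wrist camera has in their place "tool_from_camera" (4x4, takes a point from camera to tool coordinates, whose origin is the TCP and whose axes are the flange's). Camera axes: x right, y down, z forward; pixel columns grow to the right and rows downward; lengths in m; the calibration is good to about 2 mm. A picture is of the moment at which its call begins: read the wrist's pose just before it. camera_model takes no time and is no camera call.
- env.close_job(): hands the job in; it is judged then, once.
The state is a dict: "clock": time; "joint_pos": joint angles; "dq": joint speeds; "tau": joint torques, N m; "tcp_pos": TCP position; "orientation": TCP orientation; "ft_force": force on the tool from outside, world axes, zero at the start; "ft_torque": the same for the moment, N m; "width": finger opening in m; "finger_force": force on a finger pad.
Only numpy, scipy, OpenCV 4.12 (cv2) and the standard library are available. Lean on these libraries where they do the work, as an engineer would, in place of code of your own. Each camera call takes 0.05 s, during which the arm holds its last target. There are 200 camera calls.

### The job

Of the charging cradle's three upright contact springs only one is still firm. Going along the row from the robot's left to its right, gently press the free tip of each back until it meets its stop, and keep it there a moment, to feel which is firmest. Then take the large cell out of the opened blister and lay it fully home in the bay with the firm spring, flat end against the spring and button on the plate, without forcing any spring hard onto its stop, and leave the other things where they are.

Things in the scene. Friction and masses are not known exactly. Their poses are not given: they have to be found in the camera images.
- cradle: Grey three-bay charging cradle, fixed: deck 108 mm (x) x 204 mm (y), 20 mm high; origin at the centre of its underside, z up, x roughly away from the robot, y roughly to its left. Bays side by side at y = +62, 0, -62 mm: left, middle, right. In each, along x from near to far: black back stop, upright steel contact spring, two ribs that carry the lying cell, plus plate. The deck between the ribs is clear.
- bay_k (a point): Bay point of one bay (which one varies), axes as the cradle's: the cell's origin lies here when fully home, its x along +x; 42 mm above the cart top. From it: ribs 4 mm thick at x = -21 and +21 mm, tops 7 mm below it, y = -20 to +20 mm; fixed plus plate face at x = +32 mm, 12 mm wide on a block 24 mm wide, tops 2 mm above it; deck 22 mm below it.
- nose_k (a point): Foremost point of the rounded contact nose (12 mm wide, radius 2.5 mm) near the free tip of the spring in the bay of the same letter; moves with it. At rest 25.5 mm on the -x side of the bay point and 10 mm above it. A lip above it bends back, top 63 mm over the cart top. Pressed along the cradle's -x the nose gives 9.5 mm, then the spring meets its back stop.
- leaf_k (a joint): Bend of the spring of the same letter about its clamped foot (36 mm to -x of and 14 mm below the bay point), rad: 0 at rest, 0.385 on its stop, about 0.165 with a cell fully home. Force rises evenly with bend: the firm spring needs about 8 N at its stop, the other two 2 to 4 N. Past the stop nothing gives; over 16 N spoils the spring.
- bay_m (a point): Bay point of one bay (which one varies), axes as the cradle's: the cell's origin lies here when fully home, its x along +x; 42 mm above the cart top. From it: ribs 4 mm thick at x = -21 and +21 mm, tops 7 mm below it, y = -20 to +20 mm; fixed plus plate face at x = +32 mm, 12 mm wide on a block 24 mm wide, tops 2 mm above it; deck 22 mm below it.
- nose_m (a point): Foremost point of the rounded contact nose (12 mm wide, radius 2.5 mm) near the free tip of the spring in the bay of the same letter; moves with it. At rest 25.5 mm on the -x side of the bay point and 10 mm above it. A lip above it bends back, top 63 mm over the cart top. Pressed along the cradle's -x the nose gives 9.5 mm, then the spring meets its back stop.
- leaf_m (a joint): Bend of the spring of the same letter about its clamped foot (36 mm to -x of and 14 mm below the bay point), rad: 0 at rest, 0.385 on its stop, about 0.165 with a cell fully home. Force rises evenly with bend: the firm spring needs about 8 N at its stop, the other two 2 to 4 N. Past the stop nothing gives; over 16 N spoils the spring.
- bay_t (a point): Bay point of one bay (which one varies), axes as the cradle's: the cell's origin lies here when fully home, its x along +x; 42 mm above the cart top. From it: ribs 4 mm thick at x = -21 and +21 mm, tops 7 mm below it, y = -20 to +20 mm; fixed plus plate face at x = +32 mm, 12 mm wide on a block 24 mm wide, tops 2 mm above it; deck 22 mm below it.
- nose_t (a point): Foremost point of the rounded contact nose (12 mm wide, radius 2.5 mm) near the free tip of the spring in the bay of the same letter; moves with it. At rest 25.5 mm on the -x side of the bay point and 10 mm above it. A lip above it bends back, top 63 mm over the cart top. Pressed along the cradle's -x the nose gives 9.5 mm, then the spring meets its back stop.
- leaf_t (a joint): Bend of the spring of the same letter about its clamped foot (36 mm to -x of and 14 mm below the bay point), rad: 0 at rest, 0.385 on its stop, about 0.165 with a cell fully home. Force rises evenly with bend: the firm spring needs about 8 N at its stop, the other two 2 to 4 N. Past the stop nothing gives; over 16 N spoils the spring.
- cell: Large round rechargeable cell, 33 mm diameter, can 59 mm long, about 150 g, lying on its side in the opened blister. Origin on its axis at the middle of the can; x along its axis towards the plus button (button 9.5 mm diameter, 2.5 mm high). The minus end is flat. At the start its origin is 25 mm above the cart top and its x points roughly away from the robot.
- button (a point): Centre of the outer face of the cell's plus button, 32 mm from the cell's origin along its x.
- blister: Opened blister: card 120 x 90 x 3 mm fixed to the cart with two clear saddle ribs (at x = -21 and +21 mm, tops 18 mm over the cart top, between y = -20 and +20 mm) and two clear end walls (at x = -38 and +38 mm, 17 mm high) round the cell. Origin at the centre of its underside, x along the cell.
- tweezers: Steel tweezers, 120 mm long, 10 mm high, lying between cradle and blister. Bystander. Origin at the centre of its underside.
- wax_pick: White plastic wax pick, 113 mm long, 6 mm high, lying between cradle and blister. Bystander. Origin at the centre of its underside.
- jar: Glass jar with screw lid, 58 mm diameter, 72 mm high. Bystander. Origin at the centre of its underside.
- blister_spare: Unopened blister pack, 130 x 90 x 29 mm, lying flat. Bystander. Origin at the centre of its underside.
- aid_case: Black hearing-aid case, 72 x 60 x 27 mm. Bystander. Origin at the centre of its underside.
- drops: Small bottle, 32 mm diameter, 75 mm high. Bystander. Origin at the centre of its underside.
- cup: White mug, 72 mm diameter, 82 mm high, with handle. Bystander. Origin at the centre of its underside.
Mind the look-alikes: they are no part of the job. What is shaped like the cell but blue, orange or red is not meant.

How it is judged:
On the way, in this order (a step that is already met when the one before it is completed fails the run):
1. the left spring is pressed to its stop (bend above 0.355 rad for 0.2 s) (((y of bay_k in the frame of cradle between 0.03 and 0.1 m and value of joint leaf_k above 0.355 rad) or (y of bay_m in the frame of cradle between 0.03 and 0.1 m and value of joint leaf_m above 0.355 rad) or (y of bay_t in the frame of cradle between 0.03 and 0.1 m and value of joint leaf_t above 0.355 rad))), for 0.2 s.
2. then the middle spring is pressed to its stop (bend above 0.355 rad for 0.2 s) (((y of bay_k in the frame of cradle between -0.03 and 0.03 m and value of joint leaf_k above 0.355 rad) or (y of bay_m in the frame of cradle between -0.03 and 0.03 m and value of joint leaf_m above 0.355 rad) or (y of bay_t in the frame of cradle between -0.03 and 0.03 m and value of joint leaf_t above 0.355 rad))), for 0.2 s.
3. then the right spring is pressed to its stop (bend above 0.355 rad for 0.2 s) (((y of bay_k in the frame of cradle between -0.1 and -0.03 m and value of joint leaf_k above 0.355 rad) or (y of bay_m in the frame of cradle between -0.1 and -0.03 m and value of joint leaf_m above 0.355 rad) or (y of bay_t in the frame of cradle between -0.1 and -0.03 m and value of joint leaf_t above 0.355 rad))), for 0.2 s.
At the end, for the whole second after the job is handed in: The cell lies at rest fully home in the bay of the firm spring: within 3 mm of the bay point in plan, 2.5 mm in height and 0.1 rad in direction, button within 1.5 mm of the plate, pressed by the spring with over 2.9 N (only the firm one can), the other springs free (((horizontal distance between cell and bay_k below 0.003 m and z of cell in the frame of bay_k between -0.0025 and 0.0025 m and x of button in the frame of bay_k above 0.0305 m and contact force between cell and leaf_k above 2.9 N and value of joint each of leaf_m, leaf_t below 0.05 rad) or (horizontal distance between cell and bay_m below 0.003 m and z of cell in the frame of bay_m between -0.0025 and 0.0025 m and x of button in the frame of bay_m above 0.0305 m and contact force between cell and leaf_m above 2.9 N and value of joint each of leaf_k, leaf_t below 0.05 rad) or (horizontal distance between cell and bay_t below 0.003 m and z of cell in the frame of bay_t between -0.0025 and 0.0025 m and x of button in the frame of bay_t above 0.0305 m and contact force between cell and leaf_t above 2.9 N and value of joint each of leaf_k, leaf_m below 0.05 rad)) and angle between the x axis of cell and the x axis of cradle, either way round below 0.1 rad and linear speed of cell below 0.01 m/s); the robot touches nothing.
It fails at once if a contact spring is pressed with more than 16 N and spoilt (contact force between anything else and leaf_k above 16 N or contact force between anything else and leaf_m above 16 N or contact force between anything else and leaf_t above 16 N).
It fails at once if the cell is forced against the cradle with more than 25 N (contact force between cell and cradle above 25 N).
It fails at once if the arm or gripper strikes the cradle with more than 25 N (contact force between the arm and cradle above 25 N).
It fails at once if a bystander is moved by more than 25 mm or an upright one tipped (distance of any of tweezers, wax_pick, jar, blister_spare, aid_case, drops, cup from where it was at the start of the episode above 0.025 m or angle between any of jar, drops, cup's own z axis and vertical above 0.4 rad).
It also fails if it takes over 72 s, if anything falls off the work surface, if the arm or the gripper's body presses on something with over 40 N, if the wrist force passes 120 N, or if a joint passes its speed limit or range.

## Working session

There is one attempt and no reset: what is moved stays moved. The work goes in short steps, Python scripts to look and compute and a tool call to move; the robot and the scene stay as the last step left them, time stands still between calls to the robot, and variables do not carry over. Pictures are saved under pics/ and viewed, at most 10 in all, crops included, and the job is handed in when it is done.

Besides the shell and the picture viewer there is one more tool, called after "Call:" by a JSON object that holds its "name" and its "arguments". arm_command: Moves the arm, as the interface text tells. Scaled input: -1 to 1 covers 0.025 m each way for a shift and 360 degrees each way for a turn. Its arguments: {"type":"object","properties":{"rows":{"type":"array","items":{"type":"array"}},"grip_force":{"type":"number"}},"required":["rows"]}

```bash
mkdir -p pics; ls
python3 - <<'E'
from workcell import readout, vision
import cv2, numpy as np
np.set_printoptions(precision=4,suppress=True)
o=readout.get_obs()
for k,v in o.items(): print(k,np.round(v,4).tolist())
for n in ("scene","top","wrist"):
    m=vision.camera_model(n)
    print(n,{k:np.round(v,4).tolist() for k,v in m.items()})
for n in ("top","scene"):
    cv2.imwrite(f"pics/{n}0.png",cv2.resize(vision.get_image(n),(800,600),interpolation=cv2.INTER_CUBIC))
E
```

```text
pics
clock 0.0
joint_pos [1.1982, 0.6293, 0.0384, 1.5184, -0.027, 0.9963, -0.02]
dq [-0.0019, 0.0007, 0.0017, 0.0021, 0.0006, -0.0003, -0.0]
tau [0.001, -56.3401, 1.2266, -19.3444, 0.011, 0.0106, -0.0]
tcp_pos [0.1961, -0.619, 0.2304]
orientation [[0.9533, 0.302, -0.0006], [0.302, -0.9533, 0.0019], [-0.0, -0.002, -1.0]]
ft_force [-0.7165, 0.4438, -0.6177]
ft_torque [-0.0083, 0.0192, 0.0037]
finger_force 0.0
width 0.0853
scene {'intrinsics': [[493.1253, 0.0, 256.0], [0.0, 493.1253, 185.6466], [0.0, 0.0, 1.0]], 'T': [[0.5166, 0.661, -0.5442, 1.1693], [0.8562, -0.4054, 0.3204, -0.2775], [-0.0088, -0.6315, -0.7754, 0.9014], [0.0, 0.0, 0.0, 1.0]]}
top {'intrinsics': [[434.5492, 0.0, 256.3838], [0.0, 434.5492, 190.5282], [0.0, 0.0, 1.0]], 'T': [[-0.0249, -0.9979, 0.0601, 0.5184], [-0.9993, 0.0232, -0.0293, 0.081], [0.0278, -0.0607, -0.9978, 0.9966], [0.0, 0.0, 0.0, 1.0]]}
wrist {'intrinsics': [[293.9572, 0.0, 257.8754], [0.0, 293.9572, 193.9541], [0.0, 0.0, 1.0]], 'tool_from_camera': [[0.0005, -0.9518, -0.3066, 0.0773], [1.0, 0.0002, 0.0013, 0.001], [-0.0011, -0.3066, 0.9518, -0.1435], [0.0, 0.0, 0.0, 1.0]]}
```

View pics/top0.png

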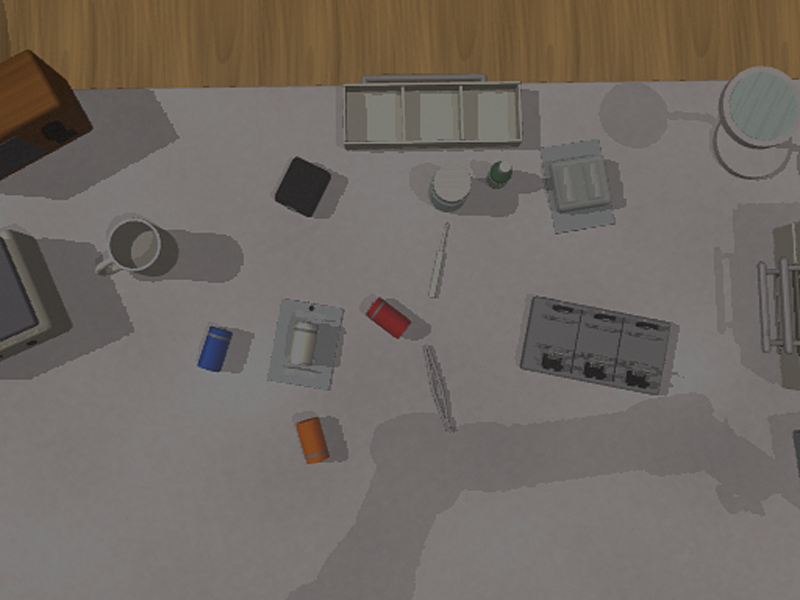

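View pics/scene0.png

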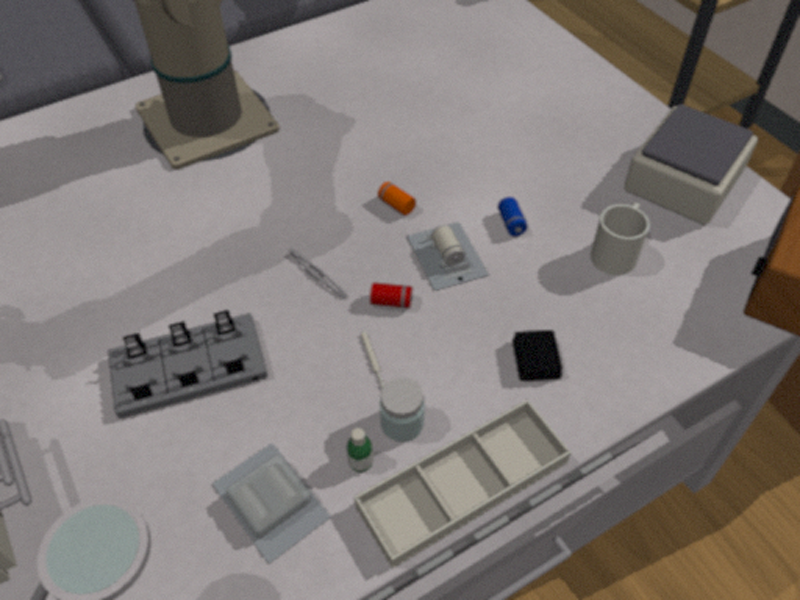

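The top view shows the cradle with deck corners near (534,296), (676,322), (662,394) and (520,368), its springs on the near (lower) side. The white cell is at (303,343) in the opened blister, and the red, blue and orange look-alikes lie around it.

```bash
cat > h.py <<'E'
import numpy as np, cv2
from workcell import readout, vision
np.set_printoptions(precision=4,suppress=True)
def cam(name,o=None):
    m=vision.camera_model(name); K=np.array(m["intrinsics"])
    if name!="wrist": return K,np.array(m["T"])
    o=o or readout.get_obs(); T=np.eye(4); T[:3,:3]=o["orientation"]; T[:3,3]=o["tcp_pos"]
    return K,T@np.array(m["tool_from_camera"])
def at_z(name,uv,z,o=None):
    K,T=cam(name,o); uv=np.atleast_2d(np.array(uv,float))
    d=(T[:3,:3]@np.linalg.inv(K)@np.c_[uv,np.ones(len(uv))].T).T
    return T[:3,3]+d*((z-T[2,3])/d[:,2])[:,None]
def proj(name,P,o=None):
    K,T=cam(name,o); p=(np.atleast_2d(P)-T[:3,3])@T[:3,:3]@K.T
    return p[:,:2]/p[:,2:]
E
python3 - <<'E'
from h import *
s=1/1.5625
C=at_z("top",np.array([[534,296],[676,322],[662,394],[520,368]])*s,0.02)
print(C[:,:2], C.mean(0), [np.linalg.norm(C[i]-C[i-1]) for i in range(4)])
y=C[0]-C[1]+C[3]-C[2]; print("yaw",np.degrees(np.arctan2(-y[0],y[1])))
c=at_z("top",np.array([[302,343],[304,322],[300,365]])*s,0.035); print(c)
E
```

```text
[[ 0.5752 -0.1412]
 [ 0.5325 -0.3475]
 [ 0.4291 -0.3219]
 [ 0.4719 -0.1171]] [ 0.5022 -0.2319  0.02  ] [np.float64(0.10609469248907731), np.float64(0.21071391744936963), np.float64(0.10651439291489614), np.float64(0.20922042356147272)]
yaw -11.741077524267554
[[0.5157 0.1932 0.035 ]
 [0.5451 0.1899 0.035 ]
 [0.4849 0.1965 0.035 ]]
```

Call:
{"name": "arm_command", "arguments": {"rows": [[[0,0,0],0.0204,-1],[[0,0,0],0.0204,-1],[[0,0,0],0.0204,-1],[[0,0,0],0.0204,-1],[[0.55,-0.98,0],0,-1],[[0.55,-0.98,0],0,-1],[[0.55,-0.98,0],0,-1],[[0.55,-0.98,0],0,-1],[[0.55,-0.98,0],0,-1],[[0.55,-0.98,0],0,-1]]}}

```text
clock: 1.1
tcp_pos: [0.3077, -0.4914, 0.2309]
orientation: [[0.979, -0.204, -0.0], [-0.204, -0.979, 0.001], [-0.001, -0.001, -1.0]]
ft_force: [-0.1, 0.1, 0.1]
width: -0.0001
finger_force: 0.0
```

Call:
{"name": "arm_command", "arguments": {"rows": [[[0.55,-0.98,0],0,-1],[[0.55,-0.98,0],0,-1],[[0.55,-0.98,0],0,-1],[[0.55,-0.98,0],0,-1],[[0.55,-0.98,0],0,-1],[[0.55,-0.98,0],0,-1],[[0.55,-0.98,0],0,-1],[[0.55,-0.98,0],0,-1],[[0.55,-0.98,0],0,-1],[[0.55,-0.98,0],0,-1]]}}

```text
clock: 2.1
tcp_pos: [0.4922, -0.2798, 0.231]
orientation: [[0.979, -0.204, -0.001], [-0.204, -0.979, 0.0], [-0.001, -0.0, -1.0]]
ft_force: [0.4, -0.3, 1.4]
width: 0.0003
finger_force: 0.0
```

Call:
{"name": "arm_command", "arguments": {"rows": [[[0.55,-0.98,0],0,-1],[[0.55,-0.98,0],0,-1],[[0,0,0],0,-1],[[0,0,0],0,-1],[[0,0,0],0,-1]]}}

```text
clock: 2.6
tcp_pos: [0.5278, -0.2396, 0.2311]
orientation: [[0.979, -0.206, -0.001], [-0.206, -0.979, -0.001], [-0.001, 0.001, -1.0]]
ft_force: [0.1, -0.8, 0.6]
width: -0.0002
finger_force: 0.0
```

Run:
```python
from h import *
o=readout.get_obs(); print(o["clock"],o["tcp_pos"],np.degrees(np.arctan2(o["orientation"][1][0],o["orientation"][0][0])),o["ft_force"],o["width"])
im=vision.get_image("wrist"); np.save("w1.npy",im); import pickle; pickle.dump(o,open("w1.pkl","wb"))
cv2.imwrite("pics/w1.png",cv2.resize(im,(800,600),interpolation=cv2.INTER_CUBIC))
```

```text
2.6 [ 0.5278 -0.2396  0.2311] -11.883937770589398 [ 0.135  -0.7715  0.5696] -0.00016085269890089382
```

View pics/w1.png

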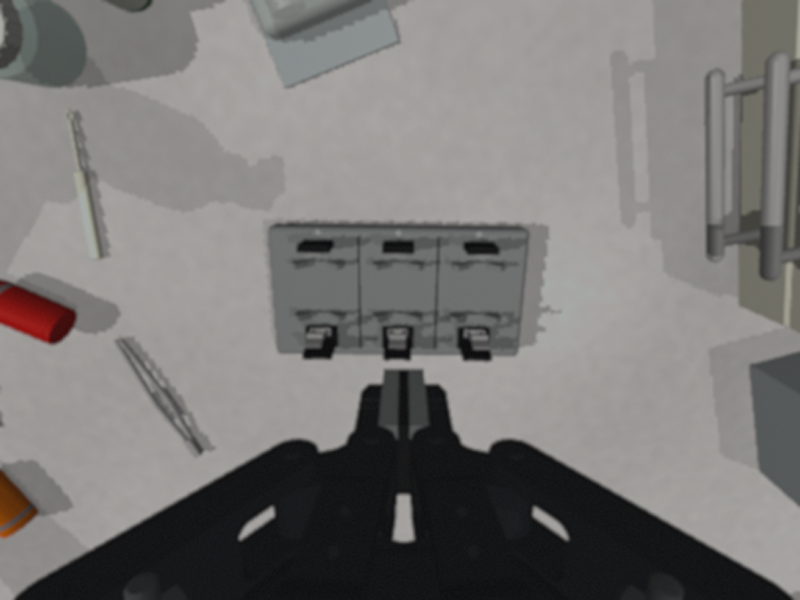

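The wrist view shows the deck corners near (270,226), (528,229), (517,353) and (277,353). The springs are at (320,340), (397,340) and (474,340), and the plates at (316,246), (398,246) and (480,247).

Run:
```python
from h import *; import pickle
from scipy.optimize import least_squares
o=pickle.load(open("w1.pkl","rb")); im=np.load("w1.npy")
uv=np.array([[270.,226],[528,229],[517,353],[277,353]])/1.5625
L=np.array([[.054,.102,.02],[.054,-.102,.02],[-.054,-.102,.02],[-.054,.102,.02]])
def W(p,L): c,s=np.cos(p[2]),np.sin(p[2]); return L@np.array([[c,s,0],[-s,c,0],[0,0,1]])+[p[0],p[1],0]
r=least_squares(lambda p:(proj("wrist",W(p,L),o)-uv).ravel(),[.5,-.23,-.2]); p=r.x
print(p,np.degrees(p[2]),r.fun)
# predict noses/plates with bay x offset unknown bx: report image-derived cradle coords
def loc(uv,z):
    P=at_z("wrist",np.array(uv)/1.5625,z,o); c,s=np.cos(p[2]),np.sin(p[2]); d=P[:,:2]-p[:2]; return d@np.array([[c,-s],[s,c]])
print("plate top near edge",loc([[316,251],[398,251],[480,252]],.044))
print("ribs far",loc([[320,262],[398,262],[478,262]],.035)," near",loc([[320,314],[398,314],[478,314]],.035))
print("spring top",loc([[320,328],[397,328],[474,328]],.06))
crop=cv2.resize(im[135:240,160:350],None,fx=4.2,fy=4.2,interpolation=cv2.INTER_CUBIC); cv2.imwrite("pics/w1c.png",crop)
```

```text
[ 0.5006 -0.2321 -0.2168] -12.419086297622075 [-2.6111 -0.648   1.9267 -0.9343  1.1377  1.896  -0.3756  0.6113]
plate top near edge [[ 0.039   0.06  ]
 [ 0.0395  0.0002]
 [ 0.0394 -0.0597]]
ribs far [[ 0.0288  0.0591]
 [ 0.0293  0.0002]
 [ 0.0299 -0.0602]]  near [[-0.0128  0.061 ]
 [-0.0123 -0.0001]
 [-0.0117 -0.0627]]
spring top [[-0.0149  0.0568]
 [-0.0144  0.0004]
 [-0.0139 -0.056 ]]
```

View pics/w1c.png

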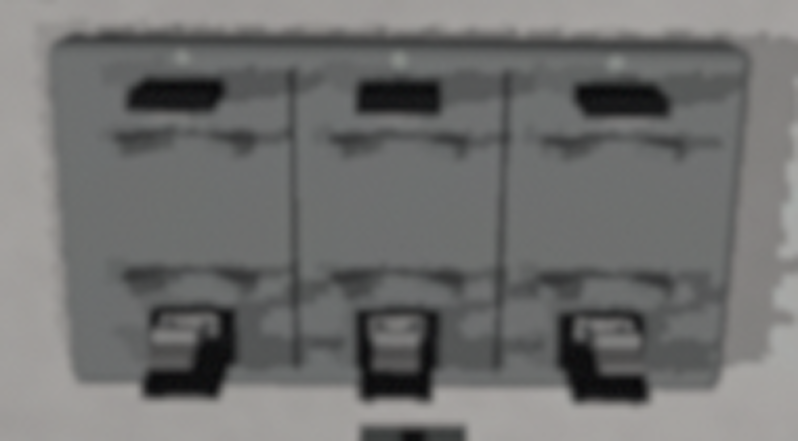

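The crop shows the ribs, plates and springs clear of each other. They put the bay point about 8 mm to +x in the cradle frame, so I'm going in front of the left spring.

Call:
{"name": "arm_command", "arguments": {"rows": [[[-0.3,-0.85,0],0,-1],[[-0.3,-0.85,0],0,-1],[[-0.3,-0.85,0],0,-1],[[0,0,1],0,-1],[[0,0,1],0,-1],[[0,0,1],0,-1],[[0,0,1],0,-1],[[0,0,1],0,-1],[[0,0,0.8],0,-1],[[0,0,0.6],0,-1]]}}

```text
clock: 3.65
tcp_pos: [0.5186, -0.1728, 0.0701]
orientation: [[0.978, -0.207, -0.002], [-0.207, -0.978, -0.0], [-0.001, 0.0, -1.0]]
ft_force: [-0.5, 0.5, 0.3]
width: -0.0002
finger_force: 0.0
```

Call:
{"name": "arm_command", "arguments": {"rows": [[[0,0,0.6],0,-1],[[0,0,0.44],0,-1],[[0,0,0],0,-1],[[0,0,0],0,-1],[[0,0,0],0,-1]]}}

```text
clock: 4.15
tcp_pos: [0.5203, -0.172, 0.0461]
orientation: [[0.979, -0.205, 0.001], [-0.205, -0.979, -0.001], [0.001, 0.0, -1.0]]
ft_force: [0.5, 0.2, -0.4]
width: 0.0001
finger_force: 0.0
```

Run:
```python
from h import *
o=readout.get_obs(); print(o["clock"],o["tcp_pos"],o["ft_force"])
im=vision.get_image("wrist")
cv2.imwrite("pics/w2.png",cv2.resize(im,(640,480),interpolation=cv2.INTER_CUBIC))
print([np.round(readout.get_obs()["ft_force"],2) for i in range(2)])
```

```text
4.15 [ 0.5203 -0.172   0.0461] [ 0.4882  0.2252 -0.4283]
[array([-0.39, -1.11,  0.36]), array([-0.39, -1.11,  0.36])]
```

View pics/w2.png

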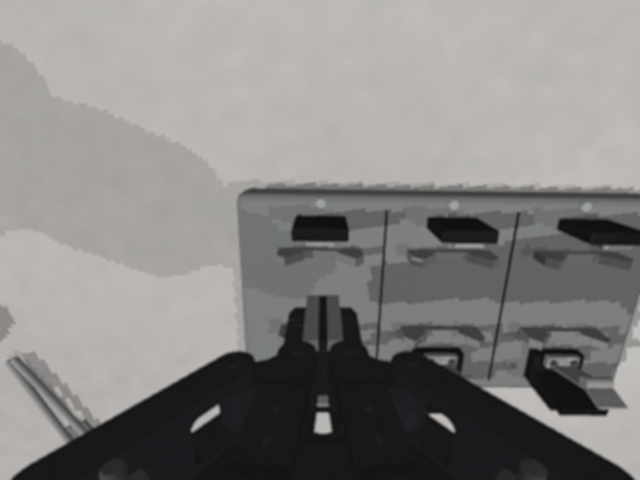

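The fingers are centred on the left bay, tip at (321,300) below the plate at (320,228). I'm pressing towards the robot.

Call:
{"name": "arm_command", "arguments": {"rows": [[[-0.08,0,0],0,-1],[[-0.08,0,0],0,-1],[[-0.08,0,0],0,-1],[[-0.08,0,0],0,-1],[[-0.08,0,0],0,-1],[[-0.08,0,0],0,-1],[[0,0,0],0,-1]]}}

```text
clock: 4.9
tcp_pos: [0.5076, -0.169, 0.0453]
orientation: [[0.979, -0.205, -0.0], [-0.205, -0.979, 0.0], [-0.001, -0.0, -1.0]]
ft_force: [0.9, -0.4, -0.3]
width: -0.0001
finger_force: 0.0
```

Call:
{"name": "arm_command", "arguments": {"rows": [[[-0.06,0,0],0,-1],[[-0.06,0,0],0,-1],[[0,0,0],0,-1]]}}

```text
clock: 5.2
tcp_pos: [0.5049, -0.1685, 0.0453]
orientation: [[0.979, -0.204, -0.0], [-0.204, -0.979, 0.0], [-0.0, -0.0, -1.0]]
ft_force: [0.4, -0.6, -0.3]
width: -0.0
finger_force: 0.0
```

Call:
{"name": "arm_command", "arguments": {"rows": [[[-0.04,0,0],0,-1],[[-0.04,0,0],0,-1],[[0,0,0],0,-1]]}}

```text
clock: 5.5
tcp_pos: [0.5033, -0.1681, 0.0454]
orientation: [[0.979, -0.204, 0.0], [-0.204, -0.979, -0.0], [0.0, 0.0, -1.0]]
ft_force: [0.5, -0.7, 0.3]
width: 0.0001
finger_force: 0.2
```

Call:
{"name": "arm_command", "arguments": {"rows": [[[-0.04,0,0],0,-1],[[-0.04,0,0],0,-1],[[0,0,0],0,-1]]}}

```text
clock: 5.8
tcp_pos: [0.5013, -0.1677, 0.0454]
orientation: [[0.979, -0.204, 0.0], [-0.204, -0.979, -0.0], [0.001, 0.0, -1.0]]
ft_force: [1.5, 0.3, 0.6]
width: -0.0007
finger_force: 0.5
```

Call:
{"name": "arm_command", "arguments": {"rows": [[[-0.04,0,0],0,-1],[[-0.04,0,0],0,-1],[[0,0,0],0,-1]]}}

```text
clock: 6.1
tcp_pos: [0.4993, -0.1673, 0.0454]
orientation: [[0.979, -0.205, 0.0], [-0.205, -0.979, -0.0], [0.0, 0.0, -1.0]]
ft_force: [1.1, 0.4, 0.7]
width: 0.0001
finger_force: 0.7
```

Call:
{"name": "arm_command", "arguments": {"rows": [[[-0.04,0,0],0,-1],[[0,0,0],0,-1]]}}

```text
clock: 6.3
tcp_pos: [0.4983, -0.1671, 0.0454]
orientation: [[0.979, -0.205, 0.0], [-0.205, -0.979, -0.0], [0.0, 0.0, -1.0]]
ft_force: [1.1, -0.2, 1.7]
width: 0.0001
finger_force: 0.8
```

Call:
{"name": "arm_command", "arguments": {"rows": [[[-0.04,0,0],0,-1],[[0,0,0],0,-1]]}}

```text
clock: 6.5
tcp_pos: [0.4973, -0.1669, 0.0454]
orientation: [[0.979, -0.205, 0.0], [-0.205, -0.979, -0.0], [0.0, 0.0, -1.0]]
ft_force: [1.3, 0.0, 1.7]
width: -0.0001
finger_force: 0.9
```

Call:
{"name": "arm_command", "arguments": {"rows": [[[-0.04,0,0],0,-1],[[0,0,0],0,-1]]}}

```text
clock: 6.7
tcp_pos: [0.4963, -0.1667, 0.0454]
orientation: [[0.979, -0.204, 0.0], [-0.204, -0.979, -0.0], [0.0, -0.0, -1.0]]
ft_force: [2.4, 0.2, 1.3]
width: 0.0001
finger_force: 0.9
```

Call:
{"name": "arm_command", "arguments": {"rows": [[[-0.02,0,0],0,-1],[[0,0,0],0,-1]]}}

```text
clock: 6.9
tcp_pos: [0.4959, -0.1666, 0.0454]
orientation: [[0.979, -0.204, 0.0], [-0.204, -0.979, -0.0], [0.0, -0.0, -1.0]]
ft_force: [1.1, -0.1, 1.5]
width: -0.0001
finger_force: 1.0
```

Call:
{"name": "arm_command", "arguments": {"rows": [[[-0.02,0,0],0,-1],[[0,0,0],0,-1]]}}

```text
clock: 7.1
tcp_pos: [0.4955, -0.1665, 0.0454]
orientation: [[0.979, -0.205, 0.0], [-0.205, -0.979, -0.0], [0.0, 0.0, -1.0]]
ft_force: [2.4, -0.6, 1.9]
width: 0.0004
finger_force: 1.2
```

Call:
{"name": "arm_command", "arguments": {"rows": [[[-0.02,0,0],0,-1],[[0,0,0],0,-1]]}}

```text
clock: 7.3
tcp_pos: [0.4954, -0.1665, 0.0454]
orientation: [[0.979, -0.204, 0.001], [-0.204, -0.979, -0.0], [0.001, 0.0, -1.0]]
ft_force: [3.0, 0.5, 1.4]
width: 0.0001
finger_force: 1.7
```

Call:
{"name": "arm_command", "arguments": {"rows": [[[-0.02,0,0],0,-1],[[0,0,0],0,-1]]}}

```text
clock: 7.5
tcp_pos: [0.4953, -0.1665, 0.0455]
orientation: [[0.979, -0.204, 0.002], [-0.204, -0.979, -0.001], [0.002, 0.0, -1.0]]
ft_force: [4.9, 0.1, -0.1]
width: -0.0
finger_force: 2.5
```

Call:
{"name": "arm_command", "arguments": {"rows": [[[-0.02,0,0],0,-1],[[0,0,0],0,-1]]}}

```text
clock: 7.7
tcp_pos: [0.4953, -0.1665, 0.0455]
orientation: [[0.979, -0.204, 0.003], [-0.204, -0.979, -0.001], [0.003, 0.0, -1.0]]
ft_force: [6.1, -0.6, 0.2]
width: 0.0001
finger_force: 2.9
```

The left spring met its stop at about 2.2 N, so it is a weak one. I'm moving to the middle spring.

Call:
{"name": "arm_command", "arguments": {"rows": [[[0.28,0,0],0,-1],[[0.28,0,0],0,-1],[[0,0.83,0],0,-1],[[0,0.83,0],0,-1],[[0,0.82,0],0,-1],[[0,0,0],0,-1],[[0,0,0],0,-1]]}}

```text
clock: 8.4
tcp_pos: [0.4938, -0.2292, 0.0449]
orientation: [[0.979, -0.205, -0.002], [-0.205, -0.979, 0.001], [-0.003, -0.001, -1.0]]
ft_force: [-0.2, -0.4, -0.1]
width: 0.0001
finger_force: 0.0
```

Call:
{"name": "arm_command", "arguments": {"rows": [[[-0.08,0,0],0,-1],[[-0.08,0,0],0,-1],[[-0.08,0,0],0,-1],[[0,0,0],0,-1],[[0,0,0],0,-1]]}}

```text
clock: 8.9
tcp_pos: [0.4897, -0.228, 0.0455]
orientation: [[0.979, -0.204, 0.001], [-0.204, -0.979, 0.0], [0.001, -0.0, -1.0]]
ft_force: [1.5, -0.3, -0.1]
width: -0.0001
finger_force: 0.9
```

Call:
{"name": "arm_command", "arguments": {"rows": [[[-0.08,0,0],0,-1],[[-0.08,0,0],0,-1],[[0,0,0],0,-1]]}}

```text
clock: 9.2
tcp_pos: [0.4865, -0.2279, 0.0459]
orientation: [[0.979, -0.204, 0.003], [-0.204, -0.979, -0.001], [0.003, 0.0, -1.0]]
ft_force: [4.9, 1.3, 2.3]
width: -0.0001
finger_force: 2.3
```

Call:
{"name": "arm_command", "arguments": {"rows": [[[-0.08,0,0],0,-1],[[0,0,0],0,-1]]}}

```text
clock: 9.4
tcp_pos: [0.485, -0.2277, 0.046]
orientation: [[0.979, -0.204, 0.004], [-0.204, -0.979, -0.001], [0.004, 0.0, -1.0]]
ft_force: [5.6, 0.7, 2.8]
width: 0.0001
finger_force: 2.8
```

Call:
{"name": "arm_command", "arguments": {"rows": [[[-0.04,0,0],0,-1],[[0,0,0],0,-1]]}}

```text
clock: 9.6
tcp_pos: [0.4845, -0.2276, 0.0461]
orientation: [[0.979, -0.204, 0.005], [-0.204, -0.979, -0.002], [0.005, 0.001, -1.0]]
ft_force: [6.1, 0.8, 3.0]
width: -0.0
finger_force: 3.0
```

Call:
{"name": "arm_command", "arguments": {"rows": [[[-0.04,0,0],0,-1],[[0,0,0],0,-1]]}}

```text
clock: 9.8
tcp_pos: [0.4839, -0.2275, 0.0462]
orientation: [[0.979, -0.204, 0.005], [-0.204, -0.979, -0.002], [0.006, 0.001, -1.0]]
ft_force: [7.6, 0.2, 3.5]
width: -0.0
finger_force: 3.3
```

Call:
{"name": "arm_command", "arguments": {"rows": [[[-0.04,0,0],0,-1],[[0,0,0],0,-1]]}}

```text
clock: 10.0
tcp_pos: [0.4833, -0.2273, 0.0462]
orientation: [[0.979, -0.204, 0.006], [-0.204, -0.979, -0.002], [0.006, 0.001, -1.0]]
ft_force: [7.2, 0.3, 3.3]
width: 0.0001
finger_force: 3.5
```

Call:
{"name": "arm_command", "arguments": {"rows": [[[-0.04,0,0],0,-1],[[0,0,0],0,-1]]}}

```text
clock: 10.2
tcp_pos: [0.4826, -0.2272, 0.0463]
orientation: [[0.979, -0.204, 0.007], [-0.204, -0.979, -0.002], [0.007, 0.001, -1.0]]
ft_force: [7.7, 0.1, 3.5]
width: 0.0001
finger_force: 3.7
```

Call:
{"name": "arm_command", "arguments": {"rows": [[[-0.03,0,0],0,-1],[[0,0,0],0,-1]]}}

```text
clock: 10.4
tcp_pos: [0.4821, -0.2271, 0.0463]
orientation: [[0.979, -0.204, 0.007], [-0.204, -0.979, -0.002], [0.007, 0.001, -1.0]]
ft_force: [7.8, 1.0, 4.2]
width: 0.0
finger_force: 3.9
```

Call:
{"name": "arm_command", "arguments": {"rows": [[[-0.03,0,0],0,-1],[[0,0,0],0,-1]]}}

```text
clock: 10.6
tcp_pos: [0.4818, -0.227, 0.0464]
orientation: [[0.979, -0.204, 0.008], [-0.204, -0.979, -0.003], [0.008, 0.001, -1.0]]
ft_force: [8.0, 0.6, 3.2]
width: 0.0002
finger_force: 4.1
```

Call:
{"name": "arm_command", "arguments": {"rows": [[[-0.03,0,0],0,-1],[[0,0,0],0,-1]]}}

```text
clock: 10.8
tcp_pos: [0.4817, -0.227, 0.0464]
orientation: [[0.979, -0.204, 0.009], [-0.204, -0.979, -0.003], [0.009, 0.001, -1.0]]
ft_force: [10.2, 0.8, 1.9]
width: -0.0001
finger_force: 4.7
```

The middle spring met its stop at about 8–9 N, so it is the firm one. I'm holding briefly, then moving to the right spring.

Call:
{"name": "arm_command", "arguments": {"rows": [[[0,0,0],0,-1],[[0,0,0],0,-1],[[0,0,0],0,-1]]}}

```text
clock: 11.1
tcp_pos: [0.4817, -0.227, 0.0464]
orientation: [[0.979, -0.204, 0.009], [-0.204, -0.979, -0.003], [0.009, 0.001, -1.0]]
ft_force: [9.9, 0.5, 3.1]
width: -0.0001
finger_force: 4.6
```

Call:
{"name": "arm_command", "arguments": {"rows": [[[0.3,0,0],0,-1],[[0.32,0,0],0,-1],[[0,0.83,0],0,-1],[[0,0.83,0],0,-1],[[0,0.82,0],0,-1],[[0,0,0],0,-1],[[0,0,0],0,-1]]}}

```text
clock: 11.8
tcp_pos: [0.478, -0.2894, 0.0447]
orientation: [[0.979, -0.206, -0.003], [-0.206, -0.979, 0.001], [-0.003, -0.001, -1.0]]
ft_force: [0.4, 1.0, -0.1]
width: -0.0003
finger_force: 0.0
```

Call:
{"name": "arm_command", "arguments": {"rows": [[[-0.08,0,0],0,-1],[[-0.08,0,0],0,-1],[[-0.08,0,0],0,-1],[[-0.04,0,0],0,-1],[[0,0,0],0,-1],[[0,0,0],0,-1]]}}

```text
clock: 12.4
tcp_pos: [0.4731, -0.2881, 0.0455]
orientation: [[0.979, -0.204, 0.001], [-0.204, -0.979, 0.0], [0.001, -0.0, -1.0]]
ft_force: [1.5, 1.1, 0.9]
width: -0.0002
finger_force: 1.0
```

Call:
{"name": "arm_command", "arguments": {"rows": [[[-0.06,0,0],0,-1],[[-0.06,0,0],0,-1],[[0,0,0],0,-1]]}}

```text
clock: 12.7
tcp_pos: [0.47, -0.288, 0.0455]
orientation: [[0.979, -0.205, 0.001], [-0.205, -0.979, -0.0], [0.001, 0.0, -1.0]]
ft_force: [3.3, 0.7, 1.3]
width: -0.0
finger_force: 1.5
```

Call:
{"name": "arm_command", "arguments": {"rows": [[[-0.04,0,0],0,-1],[[0,0,0],0,-1]]}}

```text
clock: 12.9
tcp_pos: [0.469, -0.2878, 0.0455]
orientation: [[0.979, -0.205, 0.001], [-0.205, -0.979, -0.0], [0.001, 0.0, -1.0]]
ft_force: [3.7, 1.0, 3.4]
width: -0.0003
finger_force: 1.6
```

Call:
{"name": "arm_command", "arguments": {"rows": [[[-0.04,0,0],0,-1],[[0,0,0],0,-1]]}}

```text
clock: 13.1
tcp_pos: [0.4683, -0.2877, 0.0455]
orientation: [[0.979, -0.204, 0.001], [-0.204, -0.979, -0.001], [0.001, 0.0, -1.0]]
ft_force: [4.4, 1.3, 1.9]
width: 0.0001
finger_force: 2.1
```

Call:
{"name": "arm_command", "arguments": {"rows": [[[-0.03,0,0],0,-1],[[0,0,0],0,-1]]}}

```text
clock: 13.3
tcp_pos: [0.4683, -0.2876, 0.0456]
orientation: [[0.979, -0.204, 0.002], [-0.204, -0.979, -0.001], [0.003, 0.001, -1.0]]
ft_force: [5.8, -0.4, 1.7]
width: 0.0
finger_force: 2.8
```

The right spring met its stop at about 3.5 N, so the middle bay is the firm one. I'm holding briefly, then going up and over to the cell.

Call:
{"name": "arm_command", "arguments": {"rows": [[[0,0,0],0,-1],[[0,0,0],0,-1],[[0.3,0,0],0,-1],[[0.4,0,0],0,-1],[[0,0,-1],0,-1],[[0,0,-1],0,-1],[[0,0,-1],0,-1],[[0,0,-1],0,-1],[[0,0,-1],0,-1],[[0,0,-1],0,-1]]}}

```text
clock: 14.3
tcp_pos: [0.4827, -0.2906, 0.1956]
orientation: [[0.979, -0.205, -0.004], [-0.205, -0.979, 0.001], [-0.004, -0.0, -1.0]]
ft_force: [0.4, -0.0, 0.3]
width: 0.0002
finger_force: 0.0
```

Call:
{"name": "arm_command", "arguments": {"rows": [[[-0.07,-0.97,0],0,1],[[-0.07,-0.97,0],0,1],[[-0.07,-0.97,0],0,1],[[-0.07,-0.97,0],0,1],[[-0.07,-0.97,0],0,1],[[-0.07,-0.97,0],0,1],[[-0.07,-0.97,0],0,1],[[-0.07,-0.97,0],0,1],[[-0.07,-0.97,0],0,1],[[-0.07,-0.97,0],0,1]]}}

```text
clock: 15.3
tcp_pos: [0.5154, -0.0493, 0.1947]
orientation: [[0.979, -0.205, -0.004], [-0.205, -0.979, -0.001], [-0.004, 0.001, -1.0]]
ft_force: [0.5, -0.0, 0.3]
width: 0.0854
finger_force: 0.0
```

Call:
{"name": "arm_command", "arguments": {"rows": [[[-0.07,-0.97,0],0,1],[[-0.07,-0.97,0],0,1],[[-0.07,-0.97,0],0,1],[[-0.07,-0.97,0],0,1],[[-0.07,-0.97,0],0,1],[[-0.07,-0.97,0],0,1],[[-0.07,-0.97,0],0,1],[[-0.07,-0.97,0],0,1],[[-0.07,-0.97,0],0,1],[[-0.07,-0.97,0],0,1]]}}

```text
clock: 16.3
tcp_pos: [0.5481, 0.1911, 0.1945]
orientation: [[0.979, -0.205, -0.003], [-0.205, -0.979, -0.002], [-0.003, 0.003, -1.0]]
ft_force: [0.8, -0.5, 1.5]
width: 0.0856
finger_force: 0.0
```

Call:
{"name": "arm_command", "arguments": {"rows": [[[0,0,0],-0.0153,1],[[0,0,0],0,1],[[0,0,0],0,1],[[0,0,0],0,1]]}}

```text
clock: 16.7
tcp_pos: [0.5488, 0.1898, 0.195]
orientation: [[0.994, -0.113, -0.001], [-0.113, -0.994, -0.001], [-0.001, 0.001, -1.0]]
ft_force: [0.1, 0.2, 0.1]
width: 0.0853
finger_force: 0.0
```

Run:
```python
from h import *; import pickle
o=readout.get_obs(); print(o["clock"],o["tcp_pos"],np.degrees(np.arctan2(o["orientation"][1][0],o["orientation"][0][0])),o["width"])
im=vision.get_image("wrist"); pickle.dump(o,open("w3.pkl","wb"))
cv2.imwrite("pics/w3.png",cv2.resize(im,(800,600),interpolation=cv2.INTER_CUBIC))
print(proj("wrist",[[.5157,.1932,.025]],o)*1.5625)
```

```text
16.7 [0.5488 0.1898 0.195 ] -6.465106226826416 0.08530991669189518
[[400.5515 316.4246]]
```

View pics/w3.png

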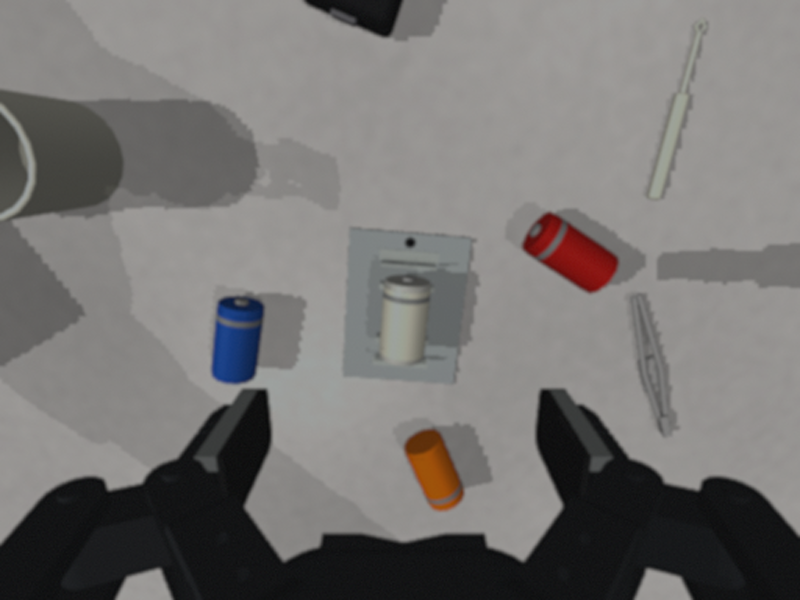

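The wrist view shows the white cell at (404,320), with its button end at (407,280) and its near rim at (402,364). The blue and red look-alikes are well clear of the open fingers.

Run:
```python
from h import *; import pickle
o=pickle.load(open("w3.pkl","rb")); s=1/1.5625
b=at_z("wrist",[[407*s,280*s]],.025,o)[0]; n=at_z("wrist",[[402.5*s,364*s]],.0415,o)[0]
m=at_z("wrist",np.array([[406.5,300],[403,345]])*s,.030,o)
d=m[0]-m[1]; print("button",b,"near",n,"yaw",np.degrees(np.arctan2(d[1],d[0])),np.linalg.norm((b-n)[:2]))
blis=at_z("wrist",np.array([[350,228],[475,237],[455,383],[343,377]])*s,.003,o); print(blis, blis.mean(0))
R=np.array(o["orientation"]); 
u=(b-n)[:2]/np.linalg.norm((b-n)[:2])
c=(b[:2]-.032*u+n[:2]+.0295*u)/2; print("centre",c,np.degrees(np.arctan2(u[1],u[0])))
print("tool shift",R.T@(np.r_[c,.005]-np.array(o["tcp_pos"])))
```

```text
button [0.5423 0.1856 0.025 ] near [0.4858 0.1952 0.0415] yaw -10.541100661266391 0.05731703364053087
[[0.58   0.223  0.003 ]
 [0.5632 0.1328 0.003 ]
 [0.4459 0.1567 0.003 ]
 [0.4615 0.2463 0.003 ]] [0.5127 0.1897 0.003 ]
centre [0.5128 0.1906] -9.652794353458455
tool shift [-0.0357  0.003   0.1901]
```

Call:
{"name": "arm_command", "arguments": {"rows": [[[0,0,0],0.0117,1],[[-0.71,0.12,0],0,1],[[-0.71,0.12,0.4],0,1],[[0,0,1],0,1],[[0,0,1],0,1],[[0,0,1],0,1],[[0,0,1],0,1],[[0,0,1],0,1],[[0,0,0.8],0,1],[[0,0,0.6],0,1]]}}

```text
clock: 17.75
tcp_pos: [0.5127, 0.1909, 0.0241]
orientation: [[0.983, -0.184, -0.001], [-0.184, -0.983, -0.001], [-0.001, 0.001, -1.0]]
ft_force: [-0.1, -0.2, 0.1]
width: 0.0855
finger_force: 0.0
```

Call:
{"name": "arm_command", "arguments": {"rows": [[[0,0,0.4],0,1],[[0,0,0.3],0,1],[[0,0,0],0,1],[[0,0,0],0,1],[[0,0,0],0,1]]}}

```text
clock: 18.25
tcp_pos: [0.5136, 0.1919, 0.0086]
orientation: [[0.983, -0.182, 0.001], [-0.182, -0.983, 0.001], [0.001, -0.001, -1.0]]
ft_force: [0.8, 0.3, -0.5]
width: 0.0855
finger_force: 0.0
```

Call:
{"name": "arm_command", "arguments": {"rows": [[[-0.03,0.06,0.12],0,1],[[0,0,0],0,1],[[0,0,0],0,-0.3],[[0,0,0],0,-0.6],[[0,0,0],0,-1],[[0,0,0],0,-1],[[0,0,0],0,-1],[[0,0,0],0,-1]], "grip_force": 40}}

```text
clock: 19.05
tcp_pos: [0.5129, 0.1932, 0.0055]
orientation: [[0.984, -0.181, 0.002], [-0.181, -0.984, 0.003], [0.002, -0.004, -1.0]]
ft_force: [-0.6, 4.7, 2.9]
width: 0.0319
finger_force: 39.2
```

Call:
{"name": "arm_command", "arguments": {"rows": [[[0,0,0],0,-1],[[0,0,-0.4],0,-1],[[0,0,-0.8],0,-1],[[0,0,-1],0,-1],[[0,0,-1],0,-1],[[0,0,-1],0,-1],[[0,0,-1],0,-1],[[0,0,-1],0,-1],[[0,0,0],0,-1]]}}

```text
clock: 19.95
tcp_pos: [0.514, 0.1903, 0.1632]
orientation: [[0.983, -0.183, 0.006], [-0.183, -0.983, 0.002], [0.005, -0.003, -1.0]]
ft_force: [0.2, 0.4, -1.1]
width: 0.0314
finger_force: 39.8
```

The cell is gripped at 31 mm opening. I'm carrying it above the middle bay.

Call:
{"name": "arm_command", "arguments": {"rows": [[[0,0,0],0.0053,-1],[[0.226,0.977,0],0,-1],[[0.226,0.977,0],0,-1],[[0.226,0.977,0],0,-1],[[0.226,0.977,0],0,-1],[[0.226,0.977,0],0,-1],[[0.226,0.977,0],0,-1],[[0.226,0.977,0],0,-1],[[0.226,0.977,0],0,-1],[[0.226,0.977,0],0,-1]]}}

```text
clock: 20.95
tcp_pos: [0.513, -0.0365, 0.1583]
orientation: [[0.976, -0.217, -0.004], [-0.217, -0.976, -0.0], [-0.003, 0.001, -1.0]]
ft_force: [0.2, 0.4, -0.3]
width: 0.0322
finger_force: 39.8
```

Call:
{"name": "arm_command", "arguments": {"rows": [[[0.226,0.977,0],0,-1],[[0.226,0.977,0],0,-1],[[0.226,0.977,0],0,-1],[[0.226,0.977,0],0,-1],[[0.226,0.977,0],0,-1],[[0.226,0.977,0],0,-1],[[0.226,0.977,0],0,-1],[[0.226,0.977,0],0,-1],[[0,0,0],0,-1],[[0,0,0],0,-1]]}}

```text
clock: 21.95
tcp_pos: [0.5153, -0.2358, 0.1583]
orientation: [[0.976, -0.217, -0.003], [-0.217, -0.976, 0.001], [-0.003, -0.001, -1.0]]
ft_force: [0.3, 0.0, -1.0]
width: 0.0321
finger_force: 39.9
```

Run:
```python
from h import *; import pickle
o=readout.get_obs(); print(o["clock"],o["tcp_pos"],np.degrees(np.arctan2(o["orientation"][1][0],o["orientation"][0][0])),o["width"],o["ft_force"])
im=vision.get_image("wrist"); pickle.dump(o,open("w4.pkl","wb"))
cv2.imwrite("pics/w4.png",cv2.resize(im,(800,600),interpolation=cv2.INTER_CUBIC))
```

```text
21.95 [ 0.5153 -0.2358  0.1583] -12.554109825678161 0.032117813947727836 [ 0.3167  0.0294 -0.9754]
```

View pics/w4.png

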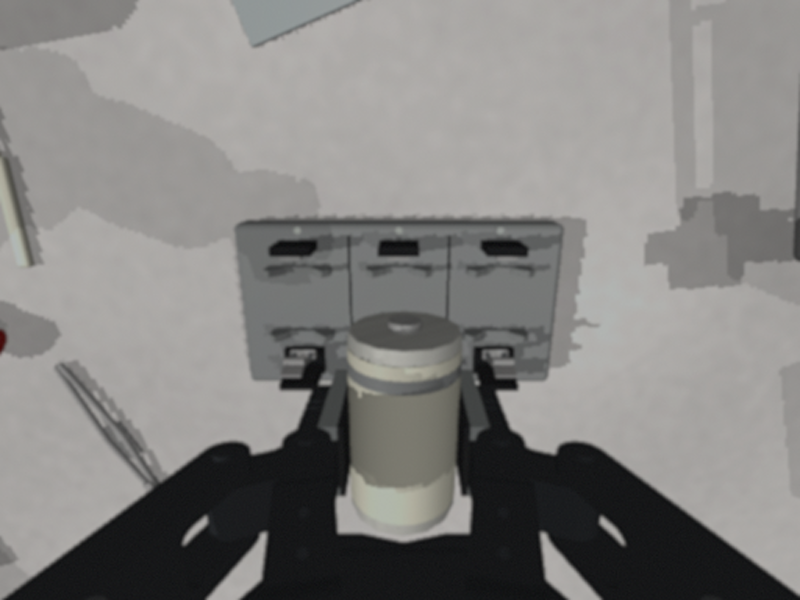

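The cell is held straight, with its button at (404,325) and its rear rim at (403,530). The middle plate's near edge is at (398,254), and the ribs are at rows 266 and 332.

Run:
```python
from h import *; import pickle
o=pickle.load(open("w4.pkl","rb")); s=1/1.5625; R=np.array(o["orientation"]); t=np.array(o["tcp_pos"])
f=lambda u,v,z:R.T@(at_z("wrist",[[u*s,v*s]],z,o)[0]-t)
za=t[2]+.0195
print("button",f(404,325,za),"rear rim",f(403,530,za+.0165),"front top rim",f(404,346,za+.0165))
print("plate near",f(398,254,.044),"ribs",f(398,266,.035),f(398,330,.035))
print("plates L/R",f(293,254,.044),f(504,254,.044),"springs",f(303,358,.06),f(494,358,.06))
```

```text
button [ 0.0316  0.002  -0.0196] rear rim [-0.0263  0.0017 -0.0359] front top rim [ 0.0321  0.0019 -0.0361]
plate near [ 0.0245 -0.001   0.1142] ribs [ 0.0154 -0.0011  0.1232] [-0.0254 -0.0012  0.1234]
plates L/R [ 0.0245 -0.0608  0.1143] [0.0246 0.0594 0.1142] springs [-0.033  -0.0557  0.0984] [-0.0329  0.0542  0.0984]
```

Call:
{"name": "arm_command", "arguments": {"rows": [[[0.12,-0.1,0],0,-1],[[0,0,1],0,-1],[[0,0,1],0,-1],[[0,0,1],0,-1],[[0,0,0.7],0,-1],[[0,0,0.4],0,-1],[[0,0,0.4],0,-1],[[0,0,0],0,-1],[[0,0,0],0,-1]]}}

```text
clock: 22.9
tcp_pos: [0.5205, -0.234, 0.0477]
orientation: [[0.977, -0.215, 0.001], [-0.215, -0.977, -0.0], [0.001, 0.0, -1.0]]
ft_force: [0.2, 0.2, -1.2]
width: 0.0318
finger_force: 39.9
```

Call:
{"name": "arm_command", "arguments": {"rows": [[[-0.08,0,0],0,-1],[[-0.08,0,0],0,-1],[[0,0,0],0,-1],[[0,0,0],0,-1]]}}

```text
clock: 23.3
tcp_pos: [0.5163, -0.2333, 0.0477]
orientation: [[0.977, -0.215, 0.001], [-0.215, -0.977, -0.0], [0.001, 0.0, -1.0]]
ft_force: [1.3, 0.4, -0.5]
width: 0.0321
finger_force: 39.9
```

Call:
{"name": "arm_command", "arguments": {"rows": [[[-0.08,0,0],0,-1],[[-0.08,0,0],0,-1],[[0,0,0],0,-1],[[0,0,0],0,-1]]}}

```text
clock: 23.7
tcp_pos: [0.5122, -0.2323, 0.0473]
orientation: [[0.977, -0.215, 0.0], [-0.215, -0.977, -0.0], [0.0, 0.0, -1.0]]
ft_force: [-0.7, -0.5, -1.2]
width: 0.0315
finger_force: 39.9
```

Call:
{"name": "arm_command", "arguments": {"rows": [[[0,0,0.06],0,-1],[[-0.08,0,0],0,-1],[[-0.06,0,0],0,-1],[[0,0,0],0,-1],[[0,0,0],0,-1]]}}

```text
clock: 24.2
tcp_pos: [0.5088, -0.2316, 0.0458]
orientation: [[0.977, -0.215, 0.0], [-0.215, -0.977, -0.0], [0.0, 0.0, -1.0]]
ft_force: [1.0, 0.7, -1.8]
width: 0.0321
finger_force: 39.9
```

Call:
{"name": "arm_command", "arguments": {"rows": [[[-0.06,0,0],0,-1],[[-0.04,0,0],0,-1],[[0,0,0],0,-1],[[0,0,0],0,-1]]}}

```text
clock: 24.6
tcp_pos: [0.5068, -0.2311, 0.046]
orientation: [[0.977, -0.215, 0.001], [-0.215, -0.977, -0.0], [0.001, 0.0, -1.0]]
ft_force: [1.1, -0.2, -0.8]
width: 0.0316
finger_force: 39.9
```

Call:
{"name": "arm_command", "arguments": {"rows": [[[-0.06,0,0],0,-1],[[-0.04,0,0],0,-1],[[0,0,0],0,-1],[[0,0,0],0,-1]]}}

```text
clock: 25.0
tcp_pos: [0.5048, -0.2307, 0.0461]
orientation: [[0.977, -0.215, 0.002], [-0.215, -0.977, -0.001], [0.002, 0.0, -1.0]]
ft_force: [4.0, 0.3, 0.6]
width: 0.0323
finger_force: 40.0
```

Call:
{"name": "arm_command", "arguments": {"rows": [[[-0.06,0,0],0,-1],[[0,0,0],0,-1],[[0,0,0],0,-1]]}}

```text
clock: 25.3
tcp_pos: [0.5033, -0.2304, 0.0461]
orientation: [[0.977, -0.215, 0.002], [-0.215, -0.977, -0.001], [0.002, 0.0, -1.0]]
ft_force: [4.1, 0.1, 0.3]
width: 0.0316
finger_force: 40.0
```

Call:
{"name": "arm_command", "arguments": {"rows": [[[-0.06,0,0],0,-1],[[0,0,0],0,-1],[[0,0,0],0,-1]]}}

```text
clock: 25.6
tcp_pos: [0.502, -0.2301, 0.0461]
orientation: [[0.977, -0.215, 0.002], [-0.215, -0.977, -0.001], [0.002, 0.0, -1.0]]
ft_force: [4.5, -0.6, 1.3]
width: 0.0316
finger_force: 40.1
```

Run:
```python
from h import *; import pickle
o=readout.get_obs(); pickle.dump(o,open("w5.pkl","wb"))
im=vision.get_image("wrist"); np.save("w5.npy",im)
cv2.imwrite("pics/w5.png",cv2.resize(im[130:290,150:365],None,fx=3.6,fy=3.6,interpolation=cv2.INTER_CUBIC))
```

```text
(no output)
```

View pics/w5.png

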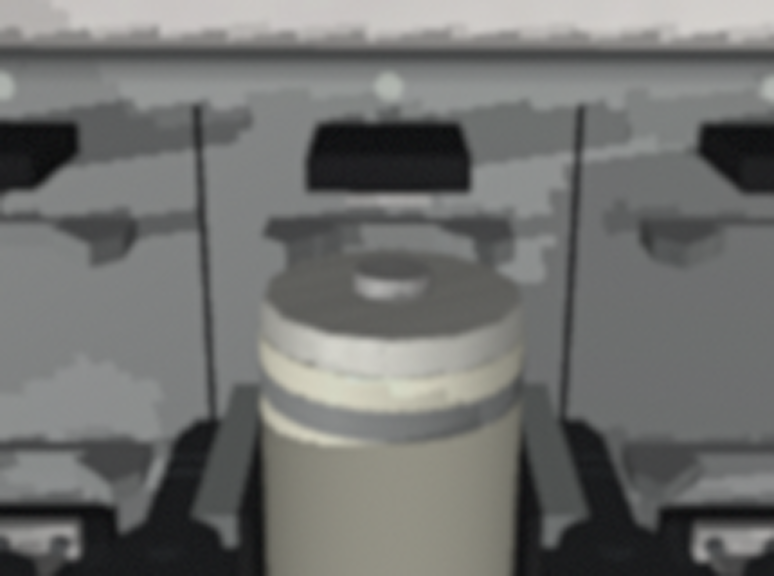

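The crop shows the cell centred in the bay, button face at about (390,270) and plate below (390,190). I'm checking the gap.

Run:
```python
from h import *; import pickle
o=pickle.load(open("w5.pkl","rb")); R=np.array(o["orientation"]); t=np.array(o["tcp_pos"])
f=lambda u,v,z:(R.T@(at_z("wrist",[[u/3.6+150,v/3.6+130]],z,o)[0]-t))[:2]
za=t[2]+.0195
print("button",f(390,270,za),"disc top rim",f(390,337,za+.0165),"disc sides",f(265,297,za),f(520,297,za),"disc bottom",f(390,252,za-.0165))
print("plate top edge .044",f(389,190,.044),"plate bottom strip",f(389,205,.036),"far rib ctr sides",f(270,222,.035),f(505,222,.035),"neigh ribs",f(90,225,.035),f(690,225,.035),"near",f(90,448,.035))
```

```text
button [0.0329 0.0019] disc top rim [0.0311 0.0018] disc sides [ 0.0293 -0.0139] [0.0293 0.0182] disc bottom [0.0296 0.0019]
plate top edge .044 [0.0372 0.0018] plate bottom strip [0.0326 0.0018] far rib ctr sides [ 0.0296 -0.0164] [0.0296 0.0196] neigh ribs [ 0.0291 -0.044 ] [0.0291 0.0479] near [-0.0093 -0.0473]
```

Call:
{"name": "arm_command", "arguments": {"rows": [[[-0.04,0,0],0,-1],[[0,0,0],0,-1],[[0,0,0],0,-1]]}}

```text
clock: 25.95
tcp_pos: [0.5015, -0.23, 0.0463]
orientation: [[0.977, -0.215, 0.003], [-0.215, -0.977, -0.001], [0.003, 0.0, -1.0]]
ft_force: [4.9, -1.5, 2.8]
width: 0.0322
finger_force: 40.1
```

Call:
{"name": "arm_command", "arguments": {"rows": [[[0,0,0.16],0,-1],[[0,0,0.12],0,-1],[[0,0,0],0,-1]]}}

```text
clock: 26.25
tcp_pos: [0.5012, -0.2301, 0.0389]
orientation: [[0.977, -0.215, 0.002], [-0.215, -0.977, -0.001], [0.002, 0.0, -1.0]]
ft_force: [5.2, -1.3, -0.1]
width: 0.0318
finger_force: 40.1
```

Call:
{"name": "arm_command", "arguments": {"rows": [[[0,0,0.12],0,-1],[[0,0,0.08],0,-1],[[0,0,0],0,-1]]}}

```text
clock: 26.55
tcp_pos: [0.5012, -0.2301, 0.0339]
orientation: [[0.977, -0.215, 0.002], [-0.215, -0.977, -0.001], [0.002, 0.0, -1.0]]
ft_force: [5.0, -1.5, -0.3]
width: 0.0314
finger_force: 40.1
```

Call:
{"name": "arm_command", "arguments": {"rows": [[[0,0,0.1],0,-1],[[0,0,0.08],0,-1],[[0,0,0],0,-1]]}}

```text
clock: 26.85
tcp_pos: [0.5013, -0.2301, 0.0295]
orientation: [[0.977, -0.215, 0.002], [-0.215, -0.977, -0.001], [0.002, 0.0, -1.0]]
ft_force: [5.6, -1.6, 0.8]
width: 0.0314
finger_force: 40.1
```

Call:
{"name": "arm_command", "arguments": {"rows": [[[0,0,0.08],0,-1],[[0,0,0.06],0,-1],[[0,0,0],0,-1]]}}

```text
clock: 27.15
tcp_pos: [0.5013, -0.2301, 0.026]
orientation: [[0.977, -0.215, 0.002], [-0.215, -0.977, -0.001], [0.002, 0.0, -1.0]]
ft_force: [6.4, -1.8, 1.6]
width: 0.0315
finger_force: 40.1
```

Call:
{"name": "arm_command", "arguments": {"rows": [[[0,0,0.06],0,-1],[[0,0,0],0,-1]]}}

```text
clock: 27.35
tcp_pos: [0.5013, -0.2301, 0.0246]
orientation: [[0.977, -0.215, 0.002], [-0.215, -0.977, -0.001], [0.002, 0.0, -1.0]]
ft_force: [6.4, -1.1, 1.1]
width: 0.032
finger_force: 40.1
```

Call:
{"name": "arm_command", "arguments": {"rows": [[[0,0,0.04],0,-1],[[0,0,0],0,-1]]}}

```text
clock: 27.55
tcp_pos: [0.5013, -0.2301, 0.0236]
orientation: [[0.977, -0.215, 0.002], [-0.215, -0.977, -0.001], [0.003, 0.0, -1.0]]
ft_force: [5.6, -1.2, 1.0]
width: 0.0317
finger_force: 40.2
```

Call:
{"name": "arm_command", "arguments": {"rows": [[[0,0,0.04],0,-1],[[0,0,0],0,-1]]}}

```text
clock: 27.75
tcp_pos: [0.5015, -0.2301, 0.0233]
orientation: [[0.977, -0.214, 0.003], [-0.214, -0.977, -0.001], [0.003, 0.0, -1.0]]
ft_force: [4.7, -0.1, 7.4]
width: 0.0319
finger_force: 40.7
```

The cell has seated on the ribs. I'm easing it forward onto the plate.

Call:
{"name": "arm_command", "arguments": {"rows": [[[0.06,0,-0.03],0,-1],[[0,0,0],0,-1],[[0,0,0],0,-1]]}}

```text
clock: 28.05
tcp_pos: [0.5016, -0.2301, 0.0233]
orientation: [[0.977, -0.215, 0.0], [-0.215, -0.977, -0.0], [0.0, 0.0, -1.0]]
ft_force: [3.3, -0.1, 5.5]
width: 0.0319
finger_force: 40.3
```

Call:
{"name": "arm_command", "arguments": {"rows": [[[0.06,0,0],0,-1],[[0,0,0],0,-1],[[0,0,0],0,-1]]}}

```text
clock: 28.35
tcp_pos: [0.5019, -0.23, 0.0231]
orientation: [[0.977, -0.215, -0.002], [-0.215, -0.977, 0.001], [-0.002, -0.0, -1.0]]
ft_force: [2.0, 0.3, 5.4]
width: 0.0319
finger_force: 40.5
```

Call:
{"name": "arm_command", "arguments": {"rows": [[[0.04,0,0],0,-1],[[0,0,0],0,-1],[[0,0,0],0,-1]]}}

```text
clock: 28.65
tcp_pos: [0.5036, -0.2301, 0.0228]
orientation: [[0.977, -0.215, -0.001], [-0.215, -0.977, 0.001], [-0.001, -0.0, -1.0]]
ft_force: [2.5, -0.3, 1.4]
width: 0.0322
finger_force: 40.1
```

Call:
{"name": "arm_command", "arguments": {"rows": [[[0.04,0,0],0,-1],[[0,0,0],0,-1],[[0,0,0],0,-1]]}}

```text
clock: 28.95
tcp_pos: [0.5039, -0.2302, 0.0227]
orientation: [[0.977, -0.215, -0.002], [-0.215, -0.977, 0.001], [-0.002, -0.001, -1.0]]
ft_force: [-0.2, 1.2, 2.2]
width: 0.0319
finger_force: 40.1
```

Call:
{"name": "arm_command", "arguments": {"rows": [[[0.04,0,0],0,-1],[[0,0,0],0,-1],[[0,0,0],0,-1]]}}

```text
clock: 29.25
tcp_pos: [0.504, -0.2302, 0.0227]
orientation: [[0.977, -0.215, -0.004], [-0.215, -0.977, 0.002], [-0.004, -0.001, -1.0]]
ft_force: [-4.2, 3.0, 4.0]
width: 0.0318
finger_force: 40.2
```

The button is on the plate. I'm releasing the cell and going straight up.

Call:
{"name": "arm_command", "arguments": {"rows": [[[-0.03,0,0],0,-1],[[0,0,0],0,-0.2],[[0,0,0],0,-0.1],[[0,0,0],0,0.1],[[0,0,0],0,0.3],[[0,0,0],0,0.3],[[0,0,0],0,0.3]]}}

```text
clock: 29.95
tcp_pos: [0.5053, -0.2309, 0.0231]
orientation: [[0.977, -0.215, 0.0], [-0.215, -0.977, -0.0], [0.0, 0.0, -1.0]]
ft_force: [0.8, -0.3, 0.0]
width: 0.0553
finger_force: 0.0
```

Call:
{"name": "arm_command", "arguments": {"rows": [[[0,0,-0.2],0,0.3],[[0,0,-0.5],0,0.3],[[0,0,-1],0,0.3],[[0,0,-1],0,0.3],[[0,0,-1],0,0.3],[[0,0,-1],0,0.3],[[0,0,-1],0,0.3],[[0,0,0],0,0.3],[[0,0,0],0,0.3]]}}

```text
clock: 30.85
tcp_pos: [0.5055, -0.2309, 0.1668]
orientation: [[0.977, -0.215, 0.002], [-0.215, -0.977, -0.001], [0.002, 0.0, -1.0]]
ft_force: [0.8, 0.2, -0.2]
width: 0.0552
finger_force: 0.0
```

Run:
```python
from h import *; import pickle
o=readout.get_obs(); pickle.dump(o,open("w6.pkl","wb")); print(o["clock"],o["tcp_pos"],o["width"])
im=vision.get_image("wrist"); np.save("w6.npy",im)
cv2.imwrite("pics/w6.png",cv2.resize(im[120:320,130:390],None,fx=3,fy=3,interpolation=cv2.INTER_CUBIC))
```

```text
30.85 [ 0.5055 -0.2309  0.1668] 0.05521285212434356
```

View pics/w6.png

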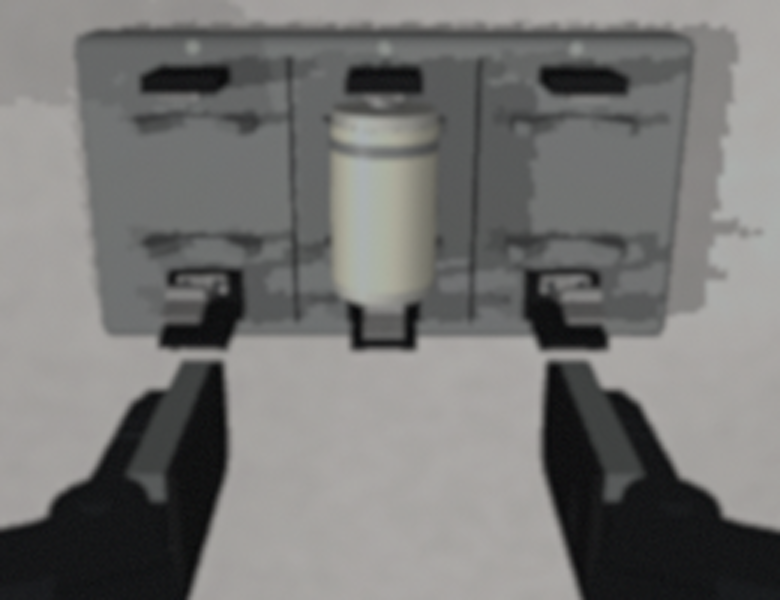

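The cell lies straight in the middle bay between the spring at (384,320) and the plate at (384,92), with its button at (384,100) against the plate. The other two springs are free, so I'm handing in.

```bash
python3 -c "
from workcell import env; print(env.close_job())"
```

```text
the job is handed in; nothing more can be done
None
```

I pressed all three springs to their stops from left to right; the middle one was the firm one (about 8–9 N, against about 2 N left and 3.5 N right). The cell is laid in the middle bay with its button on the plate, and the job is handed in at about 31 s, with no verdict returned.

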